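# Open the child-proof candle box: safety tab, latch, lid

## Task

Open the child-proof box on the worktop. Gently slide its safety tab away from the latch until you feel it come home against its stop, without forcing it; then lift the latch lever right up, and after that raise the lid by its handle to well past half-way and leave it standing open. Never strain the lock, and leave the things standing around the box where they are.

Things in the scene. Friction and masses are not known exactly. Their poses are not given: they have to be found in the camera images.
- case: The box: light wood, 220 (x) x 180 (y) x 80 mm high, fixed to the worktop. Origin: centre of its underside. Its x axis points from the front (robot side, with the steel catch) to the back, y to its left, z up. The front 82 mm of its top is a fixed deck at z = 80 mm that carries the catch; the rest is the lid.
- lockbox: Flat steel housing of the lock, 46 x 26 x 10 mm high, fixed on the deck between the safety tab (at its -y side) and the latch (at its +y side). Origin: centre of its underside; axes as the box. It carries the tab's hidden stop. The lock counts as strained when the tab is pressed on the stop with more than 15 N (on top of its 3 N of friction).
- tab_post (a point): Safety tab: an upright steel post 26 (box x) x 14 (box y) x 34 mm high on a low sliding plate. The point lies on the post's axis, 22 mm above the deck and 12 mm below its top; axes as the box. It slides in the box's -y direction (away from lock housing and latch) with about 3 N of friction and stays where it is left. The post rises clear of everything near it (lock housing 10 mm high, rails 6 mm).
- tab (a joint): Travel of the safety tab in m from its locked end, 0 = fully locked, growing as it slides to the box's -y; it starts at 0 to 3 mm. The stop lies at a travel that differs from box to box, anywhere from 14 to 34 mm, and cannot be seen: there the push rises sharply from 3 N to 9 N and then by 10 N per mm (a stiff spring buffer, which returns the tab to the stop when let go). The latch is free only when the tab is within the last 1.5 mm before the stop or on it.
- latch_bar (a point): Middle of the latch's grip: a round steel bar, 10 mm thick, 54 mm long, lying along the box's y, 42 mm above the deck when down; on two thin legs on the latch plate, whose top lies 28 mm below the bar's axis and is 24 mm wide. There is free space of 25 mm beside it in x. It turns with the latch.
- latch_hinge (a point): Point on the latch's hinge axis, which lies along the box's y, 12 mm above the deck; with the latch down the bar is 50 mm behind it (box +x) and 30 mm above it, so the bar moves on a circle of radius 58 mm, rising and coming towards the box's front.
- latch (a joint): Angle of the latch in rad: 0 = down, over the lid's edge (locks the lid); grows as it is lifted, up to 1.4; stays where it is left. While the tab is not home it yields only about 0.03 rad: the latch's bolt, a small block hidden under the deck, bears on the tab. The lock counts as strained too when more than 20 N comes on this bolt, from about 13 N of pull at the latch bar, or a hard pull at the lid, while the tab is not home.
- lid_handle (a point): Middle of the lid's handle: a round steel bar, 10 mm thick, 64 mm long between its two legs, along the box's y, 30 mm above the lid (32 mm above the hinge axis) and 85 mm in front of the hinge axis. It turns with the lid.
- lid_hinge (a point): Point on the lid's hinge axis, which lies along the box's y at the back of the box, 78 mm above its underside.
- lid (a joint): Angle of the lid in rad: 0 = shut, grows as its front edge is raised, up to 1.4; its stiff hinge (about 5 N at the handle) keeps it where it is left.
- pepper_mill: Wooden pepper mill, 58 mm across, 170 mm tall, behind the box; bystander. Origin: centre of its underside.
- spice_jar: Spice jar with a green cap, 46 mm across, 106 mm tall, behind the box; bystander. Origin: centre of its underside.
- tin: Green food tin, 75 mm across, 110 mm tall, behind the box; bystander. Origin: centre of its underside.
- garlic: Garlic bulb, 60 mm across, near the front edge of the worktop, to the left; bystander. Origin: centre of its underside.

How it is judged (in metres and radians):
On the way, in this order (a step that is already met when the one before it is completed fails the run):
1. the safety tab is slid away, latch still down and lid shut (value of joint tab above 0.011 m and value of joint latch below 0.15 rad and value of joint lid below 0.06 rad), for 0.1 s.
2. the latch is lifted up while the lid is still shut (value of joint latch above 0.8 rad and value of joint lid below 0.06 rad), for 0.2 s.
At the end, for the whole second after the job is handed in: The tab is still slid away (more than 11 mm; the latch lifts only if it came to within 1.5 mm of its stop), the latch stands lifted by more than 0.8 rad, and the lid stands open by more than 0.75 rad and at rest (value of joint tab above 0.011 m and value of joint latch above 0.8 rad and value of joint lid above 0.75 rad and velocity of joint lid between -0.05 and 0.05 rad/s); the robot touches nothing.
It fails at once if the lock is strained: more than 15 N on the lock housing with its hidden stop, or 20 N on the latch's bolt (contact force between lockbox and anything else above 15 N or contact force between tooth and anything else above 20 N).
It fails at once if a bystander is moved by more than 30 mm (distance of any of pepper_mill, spice_jar, tin, garlic from where it was at the start of the episode above 0.03 m).
It also fails if it takes over 64 s, if anything falls off the work surface, if the arm or the gripper's body presses on something with over 40 N, if the wrist force passes 120 N, or if a joint passes its speed limit or range.

## Robot

A 6-joint arm with a two-finger parallel gripper is mounted at the origin on a cart in front of the work surface, level with it; the furniture and walls round the work are solid. World frame = base frame: x ahead of the robot, y to its left, z up, the work surface at z = 0. Lengths are in m, angles in degrees, forces in N, time in s.
With the tool pointing down it reaches from about 0.3 to 0.75 m from the base axis. Payload 8.5 kg.
Tool frame: the origin (TCP) lies on the centre line of the jaws, within the pads' length; the fingertips stand 17 mm ahead of it and the grasp point (between the pads) lies 2 mm behind it (env.tcp_to_tips is the distance from the TCP to the fingertips, in m); z points along the fingers, y is the line along which they close (so a half turn about z gives the same grasp; the last joint's range is limited). The gripper opens to 85 mm and grips with 20 to 120 N. Pads are 22 mm wide; open, the fingers measure 114 mm over their backs; the gripper's body (76 mm by 85 mm) begins 54 mm behind the grasp point. The pads swing forward as they close: fully open they stand 13 mm farther back than shut.
Start: joints at [-86.534, 21.807, 74.336, -0, 83.858, -12.336], TCP at [0.15, -0.529, 0.21] pointing down, gripper open.
Joint ranges: [-178.18, 178.18], [-50.72, 133.34], [12.68, 142.11], [-81.47, 261.47], [9.98, 163.14], [-165.26, 165.26]. Speed limits (degrees/s): [136.94, 136.94, 180, 180, 180, 180].

## Interface

Orientations are given as a 3x3 rotation matrix whose columns are the frame's x, y, z axes.
In Python, from rig import env gives the robot as it stands. The module is installed in compiled form; this text tells all that it offers.
- The arm moves only by the shell command python3 -m pendant 'ROWS' [FORCE]. ROWS is JSON, a list of rows, each a list of 7 numbers: the opening, from 0 (shut) to 1 (fully open), then the shift along the tool's x, y, z in m, then the turn, a rotation vector about the tool's x, y, z in rad. A call has 1 to 5 rows; each row is the pose to reach, as a shift and turn from the pose commanded when the call began, along the tool's axes at that moment; what a row does not reach only later rows make up. A row lasts 1/8 s, in which the tool goes at most 62.5 mm and 10.7 degrees, less where a joint would pass 70% of its speed; a pose out of reach is approached as far as the arm can. A call with a gripper value outside its range is refused whole. The fingers move at their own pace and stop on an object; FORCE is the grip in N (left out, the last holds). Time passes only in rows, so rows that repeat a pose let the fingers close. It gives the time, the measured TCP pose, the force, the opening and the grip force at its end, in the units of the state.
- env.observe(): the state, without advancing time (a new reading comes with each control period).
- env.get_image(name): name is "scene" or "top" or "wrist"; returns a dict with "image" (420x560x3 uint8, blue, green, red), "fx", "fy", "cx", "cy" (pixels), "pose" (4x4, takes a point from camera to world coordinates). Camera axes: x right, y up, looking along -z (the intrinsics and any distortion apply to the point x, -y, -z); pixel columns grow to the right and rows downward; lengths in m; the calibration is good to about 2 mm. A picture is of the moment at which its call begins. There is no depth.
- env.close_job(): hands the job in; it is judged then, once.
Trained networks look in the newest picture that a camera, given by its name, has taken for a name from the list of things; names that differ only in an ending like _2 or _b are one class to them, and where a whole thing is asked for, a point or a joint stands for the part that bears it (a point fixed in the world has none). Each returns a list of dicts, best first, with "conf" (0 to 1); they miss things now and then, are a little off and sometimes report something else, mostly with a low value. They report only what shows in the picture. A call takes as long as a camera call.
- env.find_in(camera, thing): "bbox" ([centre column, centre row, width, height] in pixels, round what is visible of it).
- env.trace(camera, thing): "mask" (420x560 bool, what is visible of it) and "bbox" ([centre column, centre row, width, height] in pixels, round what is visible of it).
- env.tip_of(camera, thing): "centre" ([column, row] in pixels: a listed point, or the origin of a listed thing).
The state is a dict: "time_s": time; "q": joint angles; "qvel": joint speeds; "joint_efforts": joint torques, N m; "position": TCP position; "tool_rot": TCP orientation; "ft_force": force on the tool from outside, world axes, zero at the start; "wrist_torque": the same for the moment, N m; "grip_width": finger opening in m; "gripper_force": force on a finger pad.
Only numpy, scipy, OpenCV 4.12 (cv2) and the standard library are available. Lean on these libraries where they do the work, as an engineer would, in place of code of your own. Each camera call takes 0.05 s, during which the arm holds its last target. There are 200 camera calls.

## Working session

There is one attempt and no reset: what is moved stays moved. The work goes in short steps, Python scripts to look and compute and a shell command to move; the robot and the scene stay as the last step left them, time stands still between calls to the robot, and variables do not carry over. Pictures are saved under pics/ and viewed, at most 10 in all, crops included, and the job is handed in when it is done.

```bash
mkdir -p pics
cat > h.py <<'E'
import numpy as np, cv2
from rig import env
def ray(im,px):
    P=np.array(im["pose"]); d=np.array([(px[0]-im["cx"])/im["fx"],-(px[1]-im["cy"])/im["fy"],-1.0])
    return P[:3,3],P[:3,:3]@d
def atz(im,px,z):
    o,d=ray(im,px); return o+d*(z-o[2])/d[2]
def tri(a,pa,b,pb):
    o1,d1=ray(a,pa);o2,d2=ray(b,pb)
    s=np.linalg.lstsq(np.c_[d1,-d2],o2-o1,rcond=None)[0]
    p,q=o1+d1*s[0],o2+d2*s[1]
    return (p+q)/2,np.linalg.norm(p-q)
E
python3 - <<'E'
from h import *
ims={c:env.get_image(c) for c in("scene","top")}
for c in ims: cv2.imwrite(f"pics/{c}0.png",ims[c]["image"])
print([k for k in ims["top"]],[np.round(ims[c]["pose"][:3,3],3) for c in ims] if not isinstance(ims["top"]["pose"],list) else 0)
for t in "tab_post latch_bar latch_hinge lid_handle lid_hinge lockbox case pepper_mill tin spice_jar garlic".split():
    r={c:env.tip_of(c,t) for c in ims}
    print(t,{c:[(np.round(x["centre"],1).tolist(),round(x["conf"],2)) for x in r[c][:2]] for c in r})
    if all(r.values()):
        p,e=tri(ims["scene"],r["scene"][0]["centre"],ims["top"],r["top"][0]["centre"]); print("   ",p.round(4),round(e,4))
s=env.observe(); print(s["time_s"],np.round(s["tool_rot"],3).tolist())
cv2.imwrite("pics/both.png",np.hstack([ims["scene"]["image"],ims["top"]["image"]])[:, :][::1])
E
```

```text
['image', 'fx', 'fy', 'cx', 'cy', 'pose'] [array([-0.253,  0.171,  0.819]), array([0.392, 0.202, 1.068])]
tab_post {'scene': [([292.5, 259.4], 0.62)], 'top': [([283.4, 249.4], 0.75)]}
    [0.431  0.1759 0.115 ] 0.0002
latch_bar {'scene': [([257.2, 239.6], 0.91)], 'top': [([250.8, 228.4], 0.87), ([237.8, 128.5], 0.59)]}
    [0.4769 0.2477 0.1229] 0.004
latch_hinge {'scene': [], 'top': [([251.2, 254.7], 0.61)]}
lid_handle {'scene': [([280.7, 222.5], 0.63)], 'top': [([273.6, 206.2], 0.87)]}
    [0.5276 0.1999 0.1232] 0.0014
lid_hinge {'scene': [([286.5, 212.3], 0.61)], 'top': [([274.9, 172.6], 0.62)]}
    [0.6166 0.1938 0.0744] 0.0063
lockbox {'scene': [([277.4, 267.7], 0.73)], 'top': [([271.7, 243.7], 0.54)]}
    [0.4455 0.2042 0.0763] 0.0034
case {'scene': [([282.8, 267.6], 0.56)], 'top': [([271.5, 221.6], 0.82)]}
    [0.5043 0.2005 0.0139] 0.0065
pepper_mill {'scene': [([247.9, 198.1], 0.8)], 'top': [([237.2, 128.2], 0.86)]}
    [0.7485 0.2934 0.0082] 0.0056
tin {'scene': [([279.7, 195.9], 0.69)], 'top': [([273.8, 129.1], 0.57)]}
    [0.7432 0.2054 0.0202] 0.0093
spice_jar {'scene': [([325.2, 197.2], 0.91)], 'top': [([311.9, 125.7], 0.72)]}
    [0.7606 0.098  0.002 ] 0.005
garlic {'scene': [([222.8, 345.5], 0.97), ([277.7, 267.4], 0.17)], 'top': [([233.9, 295.9], 0.81)]}
    [ 0.3187  0.3016 -0.0066] 0.0132
1.2 [[0.962, 0.272, -0.0], [0.272, -0.962, -0.0], [-0.0, 0.0, -1.0]]
```

View pics/scene0.png

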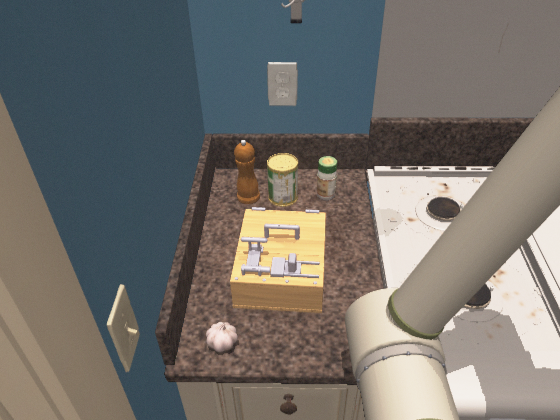

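View pics/top0.png

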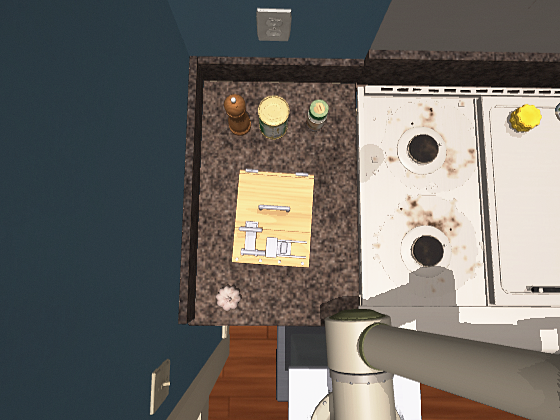

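The pictures agree with the networks: box near (0.50, 0.20) with a yaw of about -4°. The tab post is at top (283,249), the latch bar at (251,228), the lid handle at (274,206), the garlic in front on the left, and the mill, tin and jar behind. I'll move over the catch.

```bash
python3 -m pendant '[[1,0.035,-0.048,-0.005,0,0,0],[1,0.07,-0.096,-0.01,0,0,0],[1,0.105,-0.144,-0.015,0,0,0],[1,0.14,-0.192,-0.02,0,0,0],[1,0.175,-0.24,-0.025,0,0,0]]'
python3 -m pendant '[[1,0.035,-0.048,-0.005,0,0,0],[1,0.07,-0.096,-0.01,0,0,0],[1,0.105,-0.144,-0.015,0,0,0],[1,0.14,-0.192,-0.02,0,0,0],[1,0.175,-0.24,-0.025,0,0,0]]'
```

```text
time_s: 1.82
position: [0.2531, -0.2489, 0.2357]
tool_rot: [[0.962, 0.272, 0.0], [0.272, -0.962, -0.001], [0.0, 0.001, -1.0]]
ft_force: [1.2, -0.0, 0.2]
grip_width: 0.0854
gripper_force: 0.0
time_s: 2.45
position: [0.3561, 0.0299, 0.2609]
tool_rot: [[0.962, 0.272, 0.001], [0.272, -0.962, -0.0], [0.001, 0.001, -1.0]]
ft_force: [1.4, -0.5, -0.1]
grip_width: 0.0852
gripper_force: 0.0
```

```bash
python3 -m pendant '[[1,0.02,-0.035,-0.005,0,0,-0.17],[1,0.035,-0.07,-0.01,0,0,-0.35],[1,0.05,-0.1,-0.015,0,0,-0.52],[1,0.07,-0.136,-0.02,0,0,-0.7],[1,0.07,-0.136,-0.02,0,0,-0.87]]'
python3 -m pendant '[[1,0,0,0,0,0,-0.17],[1,0,0,0,0,0,-0.352],[1,0,0,0,0,0,-0.352]]'
python3 - <<'E'
from h import *
im={"wrist":env.get_image("wrist"),"top":env.get_image("top")}
cv2.imwrite("pics/w1.png",im["wrist"]["image"])
H=dict(tab_post=.102,latch_bar=.122,latch_hinge=.092,lid_handle=.110,lid_hinge=.078,lockbox=.08)
for t,z in H.items():
    r=env.tip_of("wrist",t); r2=env.tip_of("top",t)
    print(t,[(np.round(x["centre"],1).tolist(),round(x["conf"],2),atz(im["wrist"],x["centre"],z).round(4)) for x in r[:2]],"top",[atz(im["top"],x["centre"],z).round(4) for x in r2[:1]])
E
```

```text
time_s: 3.08
position: [0.3864, 0.1799, 0.2805]
tool_rot: [[0.404, 0.915, 0.0], [0.915, -0.404, 0.0], [0.001, 0.0, -1.0]]
ft_force: [-0.9, -0.7, -1.0]
grip_width: 0.0851
gripper_force: 0.0
time_s: 3.45
position: [0.3861, 0.1779, 0.2805]
tool_rot: [[0.075, 0.997, 0.0], [0.997, -0.075, 0.0], [0.0, 0.0, -1.0]]
ft_force: [-0.9, 0.1, -0.0]
grip_width: 0.085
gripper_force: 0.0
tab_post [([334.4, 175.2], 0.83, array([0.4398, 0.1779, 0.102 ]))] top [array([0.428 , 0.2537, 0.102 ])]
latch_bar [([377.7, 99.2], 0.77, array([0.4789, 0.2509, 0.122 ]))] top [array([0.4744, 0.2491, 0.122 ])]
latch_hinge [([321.4, 102.7], 0.86, array([0.4302, 0.2513, 0.092 ]))] top [array([0.4219, 0.2557, 0.092 ])]
lid_handle [([425.2, 150.5], 0.72, array([0.5302, 0.1982, 0.11  ]))] top [array([0.5293, 0.2017, 0.11  ])]
lid_hinge [([489.4, 150.9], 0.83, array([0.6138, 0.187 , 0.078 ]))] top [array([0.6108, 0.1959, 0.078 ])]
lockbox [([332.7, 152.9], 0.88, array([0.4417, 0.1979, 0.08  ]))] top [array([0.4406, 0.2111, 0.08  ])]
```

View pics/w1.png

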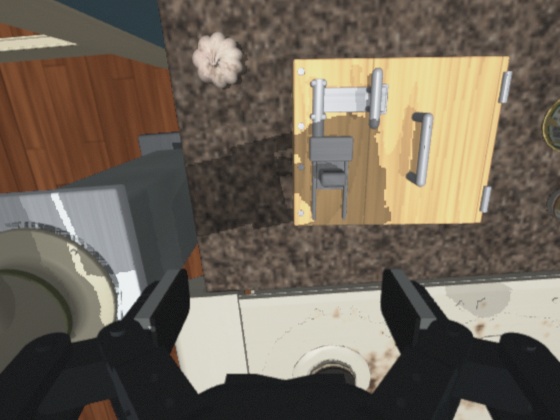

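The wrist view shows the post at (331,175), the housing at (331,150), the latch bar at (377,98) and the handle at (423,150). The box front edge is parallel to the image column, so the box yaw is about -4.3° and the tool is aligned. Next I close the gripper and go above the housing, beside the post.

```bash
python3 -m pendant '[[0,0.015,0.025,0.04,0,0,0],[0,0.029,0.049,0.08,0,0,0],[0,0.029,0.049,0.12,0,0,0],[0,0.029,0.049,0.12,0,0,0],[0,0.029,0.049,0.12,0,0,0]]' 30
python3 - <<'E'
from h import *
im=env.get_image("wrist"); cv2.imwrite("pics/w2.png",im["image"])
for t,z in dict(tab_post=.102,latch_bar=.122,latch_hinge=.092,lockbox=.08).items():
    r=env.tip_of("wrist",t)
    print(t,[(np.round(x["centre"],1).tolist(),round(x["conf"],2),atz(im,x["centre"],z).round(4)) for x in r[:2]])
r=env.trace("wrist","tab_post")
if r:
    b=r[0]["bbox"]; print("bbox",b,[atz(im,(b[0]+sx*b[2]/2,b[1]+sy*b[3]/2),.114).round(4) for sx in(-1,1) for sy in (-1,1)])
s=env.observe(); tips=np.array(s["position"])+np.array([0,0,-env.tcp_to_tips]);print(tips,s["time_s"])
E
```

```text
time_s: 4.78
position: [0.4378, 0.2033, 0.162]
tool_rot: [[0.073, 0.997, 0.002], [0.997, -0.073, 0.0], [0.001, 0.002, -1.0]]
ft_force: [-0.0, 0.5, -0.1]
grip_width: -0.0003
gripper_force: 0.0
tab_post [([284.4, 250.1], 0.92, array([0.4371, 0.1765, 0.102 ])), ([508.3, 204.1], 0.39, array([0.5974, 0.2004, 0.102 ]))]
latch_bar [([341.7, 148.7], 0.64, array([0.4775, 0.2508, 0.122 ])), ([507.8, 204.4], 0.27, array([0.5834, 0.2074, 0.122 ]))]
latch_hinge [([264.2, 141.3], 0.75, array([0.4288, 0.2554, 0.092 ]))]
lockbox [([282.8, 208.5], 0.86, array([0.4377, 0.2017, 0.08  ]))]
bbox [285.1, 243.5, 37.1, 43.3] [array([0.4269, 0.204 , 0.114 ]), array([0.424 , 0.1714, 0.114 ]), array([0.452 , 0.2021, 0.114 ]), array([0.4502, 0.1695, 0.114 ])]
[0.43734381 0.20328586 0.14426374] 5.075
```

View pics/w2.png

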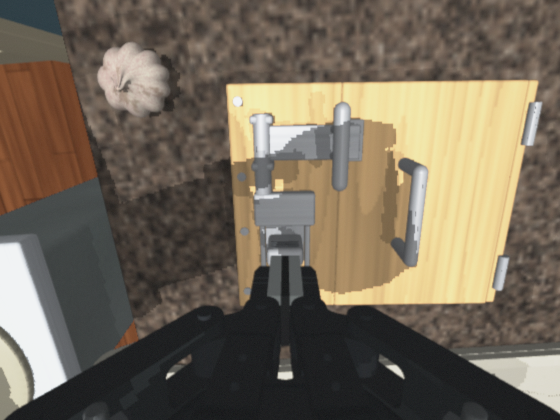

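The post is at (285,243), straight ahead of the closed fingertips at (286,265). The latch bar is at (342,148), well clear. I'll descend beside the post, then creep towards -y.

```bash
python3 -m pendant '[[0,0.001,0,0.025,0,0,0],[0,0.001,0,0.045,0,0,0],[0,0.001,0,0.045,0,0,0]]'
python3 -m pendant '[[0,-0.002,0,0,0,0,0],[0,-0.004,0,0,0,0,0],[0,-0.004,0,0,0,0,0]]'
python3 -m pendant '[[0,-0.001,0,0,0,0,0],[0,-0.002,0,0,0,0,0],[0,-0.002,0,0,0,0,0]]'
```

```text
time_s: 5.45
position: [0.4367, 0.2041, 0.1149]
tool_rot: [[0.073, 0.997, -0.002], [0.997, -0.073, -0.0], [-0.001, -0.002, -1.0]]
ft_force: [-0.2, -0.5, -0.7]
grip_width: -0.0002
gripper_force: 0.0
time_s: 5.82
position: [0.4371, 0.2001, 0.116]
tool_rot: [[0.073, 0.997, 0.001], [0.997, -0.073, 0.0], [0.0, 0.001, -1.0]]
ft_force: [-0.3, 0.1, 0.0]
grip_width: 0.0002
gripper_force: 0.0
time_s: 6.2
position: [0.4368, 0.1982, 0.1154]
tool_rot: [[0.073, 0.997, -0.0], [0.997, -0.073, 0.0], [0.0, -0.0, -1.0]]
ft_force: [0.9, 0.4, 0.7]
grip_width: 0.0001
gripper_force: 0.0
```

```bash
python3 -m pendant '[[0,-0.001,0,0,0,0,0],[0,-0.002,0,0,0,0,0],[0,-0.002,0,0,0,0,0]]' | grep -E 'posi|ft_'
python3 -m pendant '[[0,-0.001,0,0,0,0,0],[0,-0.002,0,0,0,0,0],[0,-0.002,0,0,0,0,0]]'| grep -E 'posi|ft_'
python3 -m pendant '[[0,-0.001,0,0,0,0,0],[0,-0.002,0,0,0,0,0],[0,-0.002,0,0,0,0,0]]'| grep -E 'posi|ft_'
```

```text
position: [0.4366, 0.1962, 0.1154]
ft_force: [-0.1, 0.3, 1.0]
position: [0.4365, 0.1942, 0.1154]
ft_force: [0.3, 0.2, 0.3]
position: [0.4363, 0.1922, 0.1154]
ft_force: [0.6, 0.0, 0.3]
```

```bash
python3 -m pendant '[[0,-0.001,0,0,0,0,0],[0,-0.002,0,0,0,0,0],[0,-0.002,0,0,0,0,0]]' | grep -E 'posi|ft_'
python3 -m pendant '[[0,-0.001,0,0,0,0,0],[0,-0.002,0,0,0,0,0],[0,-0.002,0,0,0,0,0]]'| grep -E 'posi|ft_'
```

```text
position: [0.4362, 0.1902, 0.1154]
ft_force: [1.1, -0.2, 0.6]
position: [0.436, 0.1882, 0.1154]
ft_force: [0.6, 0.3, 0.2]
```

Run:
```python
from h import *
im=env.get_image("wrist"); a=im["image"][150:350,180:400]; s=env.get_image("scene"); b=s["image"][220:300,230:330]
a=cv2.resize(a,(440,400),interpolation=cv2.INTER_CUBIC); b=cv2.resize(b,(350,280),interpolation=cv2.INTER_CUBIC)
c=np.zeros((400,790,3),np.uint8); c[:,:440]=a; c[:280,440:]=b; cv2.imwrite("pics/c3.png",c)
for t,z in dict(tab_post=.102,lockbox=.08).items():
    r=env.tip_of("wrist",t)
    print(t,[(np.round(x["centre"],1).tolist(),round(x["conf"],2),atz(im,x["centre"],z).round(4)) for x in r[:2]])
```

```text
tab_post [([287.8, 260.2], 0.71, array([0.4383, 0.1764, 0.102 ]))]
lockbox [([284.6, 206.4], 0.71, array([0.4384, 0.2028, 0.08  ]))]
```

View pics/c3.png

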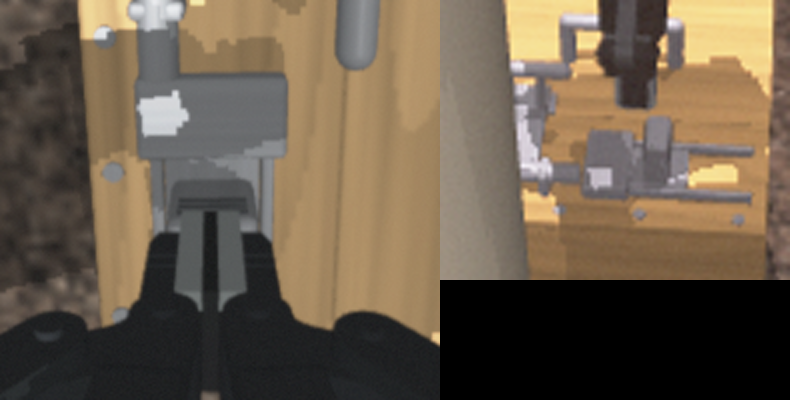

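Run:
```python
from h import *
s=env.observe(); p=np.array(s["position"]); 
def proj(im,X):
    P=np.array(im["pose"]); c=P[:3,:3].T@(X-P[:3,3]); return np.round([im["cx"]+im["fx"]*c[0]/-c[2],im["cy"]+im["fy"]*-c[1]/-c[2]],1)
print(p,env.tcp_to_tips)
for c in ("scene","wrist"):
    im=env.get_image(c); print(c,np.array(im["pose"]).round(3).tolist())
    for dz in (0,-.017,.02): print(dz,proj(im,p+[0,0,dz]))
    for z in (.08,.114): print("post",z,proj(im,np.array([.437,.1768,z])), proj(im,np.array([.437,.184,z])))
```

```text
[0.4360336  0.18830818 0.11541241] 0.017
scene [[0.025, 0.668, -0.744, -0.253], [-1.0, 0.005, -0.029, 0.171], [-0.015, 0.744, 0.668, 0.819], [0.0, 0.0, 0.0, 1.0]]
0 [286.  257.3]
-0.017 [286.1 263.4]
0.02 [285.9 249.9]
post 0.08 [292.  269.6] [288.3 269.6]
post 0.114 [292.  257.5] [288.2 257.5]
wrist [[0.997, 0.069, 0.022, 0.443], [-0.072, 0.95, 0.305, 0.266], [0.001, -0.306, 0.952, 0.279], [0.0, 0.0, 0.0, 1.0]]
0 [282.3 252.1]
-0.017 [282.5 239.7]
0.02 [282. 270.]
post 0.08 [285.4 244.6] [284.6 234.4]
post 0.114 [285.6 269.8] [284.6 258. ]
```

No contact, and both pictures put the fingertips above the post's top (scene row 250 against 263 expected), so the tips sit farther back than the data says. I'll back off, go lower and check the tips' real height.

```bash
python3 -m pendant '[[0,0.008,0,0,0,0,0],[0,0.016,0,0,0,0,0],[0,0.016,0,0.005,0,0,0],[0,0.016,0,0.01,0,0,0],[0,0.016,0,0.01,0,0,0]]' | grep -E 'posi|ft_|grip'
python3 - <<'E'
from h import *
s=env.get_image("scene"); t=env.get_image("top"); w=env.get_image("wrist")
c=np.zeros((450,790,3),np.uint8)
c[:450,:390]=cv2.resize(s["image"][205:280,250:315],(390,450),interpolation=cv2.INTER_CUBIC)
c[:400,390:]=cv2.resize(w["image"][150:350,180:380],(400,400),interpolation=cv2.INTER_CUBIC)
cv2.imwrite("pics/c4.png",c)
E
```

```text
position: [0.4369, 0.2041, 0.1049]
ft_force: [-0.1, 0.3, -0.3]
grip_width: 0.0001
gripper_force: 0.0
```

View pics/c4.png

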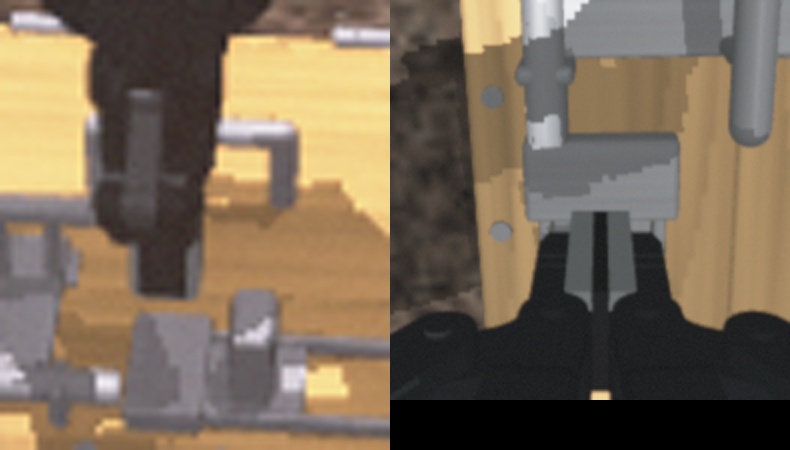

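The tips hover at scene (277,254), about 30 mm above the housing, so they're really near TCP + 17 mm. I'll go down another 10 mm, which is safe either way, and feel for the post.

```bash
python3 -m pendant '[[0,0,0,0.005,0,0,0],[0,0,0,0.01,0,0,0],[0,0,0,0.01,0,0,0]]' | grep -E 'posi|ft_'
python3 -m pendant '[[0,-0.002,0,0,0,0,0],[0,-0.004,0,0,0,0,0],[0,-0.006,0,0,0,0,0],[0,-0.008,0,0,0,0,0],[0,-0.008,0,0,0,0,0]]' | grep -E 'posi|ft_'
python3 -m pendant '[[0,-0.001,0,0,0,0,0],[0,-0.002,0,0,0,0,0],[0,-0.002,0,0,0,0,0]]'| grep -E 'posi|ft_'
python3 -m pendant '[[0,-0.001,0,0,0,0,0],[0,-0.002,0,0,0,0,0],[0,-0.002,0,0,0,0,0]]'| grep -E 'posi|ft_'
python3 -m pendant '[[0,-0.001,0,0,0,0,0],[0,-0.002,0,0,0,0,0],[0,-0.002,0,0,0,0,0]]'| grep -E 'posi|ft_'
```

```text
position: [0.437, 0.2042, 0.095]
ft_force: [-1.6, 0.9, -1.0]
position: [0.4366, 0.1961, 0.0955]
ft_force: [-0.6, -0.4, 0.2]
position: [0.4365, 0.1942, 0.0954]
ft_force: [1.2, 0.4, 0.3]
position: [0.4363, 0.1922, 0.0954]
ft_force: [-0.3, 0.7, -0.4]
position: [0.4362, 0.1902, 0.0954]
ft_force: [0.2, -0.8, 0.4]
```

Run:
```python
from h import *
s=env.get_image("scene"); w=env.get_image("wrist")
c=np.zeros((450,790,3),np.uint8)
c[:450,:390]=cv2.resize(s["image"][205:280,250:315],(390,450),interpolation=cv2.INTER_CUBIC)
c[:400,390:]=cv2.resize(w["image"][180:300,225:345],(400,400),interpolation=cv2.INTER_CUBIC)
cv2.imwrite("pics/c5.png",c)
for n in ("tab_post","lockbox","latch_bar"):
    r=env.tip_of("wrist",n); print(n,[(x["centre"],x["conf"],atz(w,x["centre"],dict(tab_post=.102,lockbox=.08,latch_bar=.122)[n]).round(4)) for x in r[:1]])
```

```text
tab_post []
lockbox [([285.0, 222.1], 0.79, array([0.4385, 0.2017, 0.08  ]))]
latch_bar [([372.4, 139.7], 0.74, array([0.4776, 0.2502, 0.122 ]))]
```

View pics/c5.png

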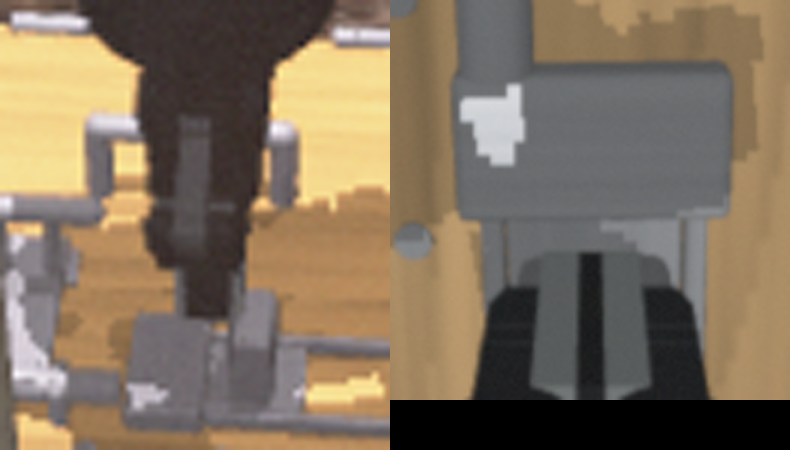

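```bash
cat > chk.py <<'E'
# exit 1 if the force on the tool passes the limit: chk.py axis limit
import sys; from rig import env
s=env.observe(); f=s["ft_force"]; a=int(sys.argv[1]); print([round(float(v),4) for v in s["position"]],[round(float(v),1) for v in f])
sys.exit(abs(f[a])>float(sys.argv[2]))
E
P='python3 -m pendant'
python3 -m pendant '[[0,0,0,0.001,0,0,0],[0,0,0,0.001,0,0,0]]' >/dev/null; python3 chk.py 2 3 &&
python3 -m pendant '[[0,0,0,0.001,0,0,0],[0,0,0,0.001,0,0,0]]' >/dev/null; python3 chk.py 2 3 &&
python3 -m pendant '[[0,0,0,0.001,0,0,0],[0,0,0,0.001,0,0,0]]' >/dev/null && python3 chk.py 2 3 &&
python3 -m pendant '[[0,0,0,0.001,0,0,0],[0,0,0,0.001,0,0,0]]' >/dev/null && python3 chk.py 2 3 &&
python3 -m pendant '[[0,0,0,0.001,0,0,0],[0,0,0,0.001,0,0,0]]' >/dev/null && python3 chk.py 2 3 &&
python3 -m pendant '[[0,0,0,0.001,0,0,0],[0,0,0,0.001,0,0,0]]' >/dev/null && python3 chk.py 2 3 &&
python3 -m pendant '[[0,0,0,0.001,0,0,0],[0,0,0,0.001,0,0,0]]' >/dev/null && python3 chk.py 2 3 &&
python3 -m pendant '[[0,0,0,0.001,0,0,0],[0,0,0,0.001,0,0,0]]' >/dev/null && python3 chk.py 2 3
```

```text
[0.4361, 0.1903, 0.0943] [0.0, 0.2, -0.1]
[0.4361, 0.1903, 0.0943] [0.0, 0.2, -0.1]False
False
```

```bash
sed -i 's/sys.exit(abs(f\[a\])>float(sys.argv\[2\]))/sys.exit(int(abs(f[a])>float(sys.argv[2])))/' chk.py
python3 -m pendant '[[0,0,0,0.001,0,0,0],[0,0,0,0.001,0,0,0]]' >/dev/null && python3 chk.py 2 3 &&
python3 -m pendant '[[0,0,0,0.001,0,0,0],[0,0,0,0.001,0,0,0]]' >/dev/null && python3 chk.py 2 3 &&
python3 -m pendant '[[0,0,0,0.001,0,0,0],[0,0,0,0.001,0,0,0]]' >/dev/null && python3 chk.py 2 3 &&
python3 -m pendant '[[0,0,0,0.001,0,0,0],[0,0,0,0.001,0,0,0]]' >/dev/null && python3 chk.py 2 3 &&
python3 -m pendant '[[0,0,0,0.001,0,0,0],[0,0,0,0.001,0,0,0]]' >/dev/null && python3 chk.py 2 3 &&
python3 -m pendant '[[0,0,0,0.001,0,0,0],[0,0,0,0.001,0,0,0]]' >/dev/null && python3 chk.py 2 3
```

```text
[0.4361, 0.1903, 0.0933] [-0.4, 0.2, 0.1]
[0.4364, 0.1903, 0.0929] [-1.7, -0.0, 5.8]
```

Contact at TCP z 0.093 is most likely the post's top (0.114), which makes the shut tips about 21 mm behind the TCP. I'll back off to +y and come down in small guarded steps beside it.

```bash
python3 -m pendant '[[0,0,0,-0.002,0,0,0],[0,0.006,0,-0.002,0,0,0],[0,0.013,0,-0.002,0,0,0],[0,0.013,0,0.0,0,0,0],[0,0.013,0,0,0,0,0]]' >/dev/null && python3 chk.py 2 3 &&
python3 -m pendant '[[0,0,0,0.001,0,0,0],[0,0,0,0.001,0,0,0]]' >/dev/null && python3 chk.py 2 3 &&
python3 -m pendant '[[0,0,0,0.001,0,0,0],[0,0,0,0.001,0,0,0]]' >/dev/null && python3 chk.py 2 3 &&
python3 -m pendant '[[0,0,0,0.001,0,0,0],[0,0,0,0.001,0,0,0]]' >/dev/null && python3 chk.py 2 3 &&
python3 -m pendant '[[0,0,0,0.001,0,0,0],[0,0,0,0.001,0,0,0]]' >/dev/null && python3 chk.py 2 3 &&
python3 -m pendant '[[0,0,0,0.002,0,0,0],[0,0,0,0.002,0,0,0]]' >/dev/null && python3 chk.py 2 3 &&
python3 -m pendant '[[0,0,0,0.002,0,0,0],[0,0,0,0.002,0,0,0]]' >/dev/null && python3 chk.py 2 3 &&
python3 -m pendant '[[0,-0.002,0,0.001,0,0,0],[0,-0.003,0,0.002,0,0,0]]' >/dev/null && python3 chk.py 1 3
```

```text
[0.437, 0.2033, 0.0921] [0.2, -0.6, 0.6]
[0.4371, 0.2031, 0.0914] [-0.3, -0.2, 0.1]
[0.4371, 0.2032, 0.0904] [-0.2, -0.5, -0.7]
[0.4371, 0.2032, 0.0894] [0.6, -0.5, 0.2]
[0.4371, 0.2033, 0.0884] [-0.6, -0.3, 0.0]
[0.437, 0.2032, 0.0863] [0.1, 0.2, -0.3]
[0.437, 0.2032, 0.0843] [-0.6, -0.1, -0.5]
[0.4369, 0.2001, 0.0824] [0.5, -0.1, -0.9]
```

```bash
python3 -m pendant '[[0,-0.002,0,0,0,0,0],[0,-0.003,0,0,0,0,0]]' >/dev/null && python3 chk.py 1 2 &&
python3 -m pendant '[[0,-0.001,0,0,0,0,0],[0,-0.002,0,0,0,0,0]]' >/dev/null && python3 chk.py 1 2 &&
python3 -m pendant '[[0,-0.001,0,0,0,0,0],[0,-0.001,0,0,0,0,0]]' >/dev/null && python3 chk.py 1 2 &&
python3 -m pendant '[[0,-0.001,0,0,0,0,0],[0,-0.001,0,0,0,0,0]]' >/dev/null && python3 chk.py 1 2 &&
python3 -m pendant '[[0,-0.001,0,0,0,0,0],[0,-0.001,0,0,0,0,0]]' >/dev/null && python3 chk.py 1 2 &&
python3 -m pendant '[[0,-0.001,0,0,0,0,0],[0,-0.001,0,0,0,0,0]]' >/dev/null && python3 chk.py 1 2 &&
python3 -m pendant '[[0,-0.001,0,0,0,0,0],[0,-0.001,0,0,0,0,0]]' >/dev/null && python3 chk.py 1 2
```

```text
[0.4367, 0.1971, 0.0824] [0.6, 0.1, 0.2]
[0.4366, 0.1952, 0.0825] [-0.2, 0.3, 0.5]
[0.4365, 0.1944, 0.0825] [0.5, 2.4, -0.5]
```

```bash
python3 -m pendant '[[0,-0.001,0,0,0,0,0],[0,-0.002,0,0,0,0,0],[0,-0.003,0,0,0,0,0],[0,-0.004,0,0,0,0,0],[0,-0.005,0,0,0,0,0]]' >/dev/null && python3 chk.py 1 5.5 &&
python3 -m pendant '[[0,-0.001,0,0,0,0,0],[0,-0.002,0,0,0,0,0],[0,-0.003,0,0,0,0,0],[0,-0.004,0,0,0,0,0],[0,-0.004,0,0,0,0,0]]' >/dev/null && python3 chk.py 1 5.5 &&
python3 -m pendant '[[0,-0.0005,0,0,0,0,0],[0,-0.0005,0,0,0,0,0]]' >/dev/null && python3 chk.py 1 5.5 &&
python3 -m pendant '[[0,-0.0005,0,0,0,0,0],[0,-0.0005,0,0,0,0,0]]' >/dev/null && python3 chk.py 1 5.5 &&
python3 -m pendant '[[0,-0.0005,0,0,0,0,0],[0,-0.0005,0,0,0,0,0]]' >/dev/null && python3 chk.py 1 5.5 &&
python3 -m pendant '[[0,-0.0005,0,0,0,0,0],[0,-0.0005,0,0,0,0,0]]' >/dev/null && python3 chk.py 1 5.5 &&
python3 -m pendant '[[0,-0.0005,0,0,0,0,0],[0,-0.0005,0,0,0,0,0]]' >/dev/null && python3 chk.py 1 5.5 &&
python3 -m pendant '[[0,-0.0005,0,0,0,0,0],[0,-0.0005,0,0,0,0,0]]' >/dev/null && python3 chk.py 1 5.5 &&
python3 -m pendant '[[0,-0.0005,0,0,0,0,0],[0,-0.0005,0,0,0,0,0]]' >/dev/null && python3 chk.py 1 5.5 &&
python3 -m pendant '[[0,-0.0005,0,0,0,0,0],[0,-0.0005,0,0,0,0,0]]' >/dev/null && python3 chk.py 1 5.5 &&
python3 -m pendant '[[0,-0.0005,0,0,0,0,0],[0,-0.0005,0,0,0,0,0]]' >/dev/null && python3 chk.py 1 5.5 &&
python3 -m pendant '[[0,-0.0005,0,0,0,0,0],[0,-0.0005,0,0,0,0,0]]' >/dev/null && python3 chk.py 1 5.5; python3 -c "
from rig import env; print(env.observe()['time_s'])"
```

```text
[0.4362, 0.1892, 0.0825] [1.2, 3.2, 0.7]
[0.4359, 0.1852, 0.0825] [1.7, 1.8, 0.9]
[0.4359, 0.1848, 0.0824] [1.9, 1.7, -0.5]
[0.4358, 0.1843, 0.0824] [1.6, 2.2, -0.7]
[0.4358, 0.1838, 0.0825] [2.9, 2.3, 0.1]
[0.4357, 0.1833, 0.0825] [2.1, 2.0, 1.0]
[0.4357, 0.1828, 0.0824] [2.9, 3.2, -0.5]
[0.4357, 0.1822, 0.0824] [2.1, 3.4, 0.8]
[0.4356, 0.1818, 0.0824] [2.0, 2.1, 0.7]
[0.4355, 0.1813, 0.0824] [2.2, 2.7, 1.4]
[0.4355, 0.1808, 0.0824] [2.5, 2.2, 0.8]
[0.4354, 0.1802, 0.0824] [2.3, 2.2, 0.8]
19.15
```

```bash
python3 -m pendant '[[0,-0.0005,0,0,0,0,0],[0,-0.0005,0,0,0,0,0]]' >/dev/null && python3 chk.py 1 5.5 &&
python3 -m pendant '[[0,-0.0005,0,0,0,0,0],[0,-0.0005,0,0,0,0,0]]' >/dev/null && python3 chk.py 1 5.5 &&
python3 -m pendant '[[0,-0.0005,0,0,0,0,0],[0,-0.0005,0,0,0,0,0]]' >/dev/null && python3 chk.py 1 5.5 &&
python3 -m pendant '[[0,-0.0005,0,0,0,0,0],[0,-0.0005,0,0,0,0,0]]' >/dev/null && python3 chk.py 1 5.5 &&
python3 -m pendant '[[0,-0.0005,0,0,0,0,0],[0,-0.0005,0,0,0,0,0]]' >/dev/null && python3 chk.py 1 5.5 &&
python3 -m pendant '[[0,-0.0005,0,0,0,0,0],[0,-0.0005,0,0,0,0,0]]' >/dev/null && python3 chk.py 1 5.5 &&
python3 -m pendant '[[0,-0.0005,0,0,0,0,0],[0,-0.0005,0,0,0,0,0]]' >/dev/null && python3 chk.py 1 5.5 &&
python3 -m pendant '[[0,-0.0005,0,0,0,0,0],[0,-0.0005,0,0,0,0,0]]' >/dev/null && python3 chk.py 1 5.5 &&
python3 -m pendant '[[0,-0.0005,0,0,0,0,0],[0,-0.0005,0,0,0,0,0]]' >/dev/null && python3 chk.py 1 5.5 &&
python3 -m pendant '[[0,-0.0005,0,0,0,0,0],[0,-0.0005,0,0,0,0,0]]' >/dev/null && python3 chk.py 1 5.5 &&
python3 -m pendant '[[0,-0.0005,0,0,0,0,0],[0,-0.0005,0,0,0,0,0]]' >/dev/null && python3 chk.py 1 5.5 &&
python3 -m pendant '[[0,-0.0005,0,0,0,0,0],[0,-0.0005,0,0,0,0,0]]' >/dev/null && python3 chk.py 1 5.5 &&
python3 -m pendant '[[0,-0.0005,0,0,0,0,0],[0,-0.0005,0,0,0,0,0]]' >/dev/null && python3 chk.py 1 5.5 &&
python3 -m pendant '[[0,-0.0005,0,0,0,0,0],[0,-0.0005,0,0,0,0,0]]' >/dev/null && python3 chk.py 1 5.5 &&
python3 -m pendant '[[0,-0.0005,0,0,0,0,0],[0,-0.0005,0,0,0,0,0]]' >/dev/null && python3 chk.py 1 5.5 &&
python3 -m pendant '[[0,-0.0005,0,0,0,0,0],[0,-0.0005,0,0,0,0,0]]' >/dev/null && python3 chk.py 1 5.5 &&
python3 -m pendant '[[0,-0.0005,0,0,0,0,0],[0,-0.0005,0,0,0,0,0]]' >/dev/null && python3 chk.py 1 5.5 &&
python3 -m pendant '[[0,-0.0005,0,0,0,0,0],[0,-0.0005,0,0,0,0,0]]' >/dev/null && python3 chk.py 1 5.5 &&
python3 -m pendant '[[0,-0.0005,0,0,0,0,0],[0,-0.0005,0,0,0,0,0]]' >/dev/null && python3 chk.py 1 5.5 &&
python3 -m pendant '[[0,-0.0005,0,0,0,0,0],[0,-0.0005,0,0,0,0,0]]' >/dev/null && python3 chk.py 1 5.5; python3 -c "
from rig import env; print(env.observe()['time_s'])"
```

```text
[0.4354, 0.1798, 0.0824] [1.7, 2.5, 0.4]
[0.4354, 0.1793, 0.0824] [2.2, 2.2, -0.2]
[0.4354, 0.1788, 0.0824] [2.5, 2.9, 1.0]
[0.4353, 0.1783, 0.0824] [1.7, 2.1, 0.2]
[0.4353, 0.1778, 0.0824] [1.8, 2.5, 0.4]
[0.4352, 0.1773, 0.0824] [2.3, 2.5, 0.1]
[0.4352, 0.1768, 0.0824] [2.0, 2.5, 0.7]
[0.4352, 0.1766, 0.0825] [3.0, 5.6, 0.7]
21.15
```

```bash
python3 -m pendant '[[0,-0.0002,0,0,0,0,0],[0,-0.0002,0,0,0,0,0],[0,-0.0002,0,0,0,0,0]]' >/dev/null; python3 chk.py 1 5.5
```

```text
[0.4352, 0.1766, 0.0825] [2.1, 5.6, 1.4]
```

The push jumped to 5.6 N and the tab stopped advancing after about 18 mm, so it is home against its stop without strain. Next I retreat and go above the latch bar.

```bash
python3 -m pendant '[[0,0.006,0,0,0,0,0],[0,0.006,0,-0.04,0,0,0],[0.35,0.006,0,-0.075,0,0,0],[0.35,0.042,0.018,-0.075,0,0,0],[0.35,0.077,0.037,-0.075,0,0,0]]' 40
python3 -m pendant '[[0.35,0,0,0.01,0,0,0],[0.35,0,0,0.01,0,0,0]]'
python3 - <<'E'
from h import *
w=env.get_image("wrist"); s=env.get_image("scene")
c=np.zeros((450,790,3),np.uint8)
c[:450,:390]=cv2.resize(s["image"][205:280,240:305],(390,450),interpolation=cv2.INTER_CUBIC)
c[:400,390:]=cv2.resize(w["image"][150:350,180:380],(400,400),interpolation=cv2.INTER_CUBIC)
cv2.imwrite("pics/c6.png",c)
for n in ("latch_bar","lid_handle","tab_post"):
    r=env.tip_of("wrist",n); print(n,[(x["centre"],x["conf"],atz(w,x["centre"],dict(tab_post=.102,lid_handle=.11,latch_bar=.122)[n]).round(4)) for x in r[:1]])
E
```

```text
time_s: 22.15
position: [0.4777, 0.2507, 0.1577]
tool_rot: [[0.074, 0.997, -0.001], [0.997, -0.074, -0.001], [-0.001, -0.0, -1.0]]
ft_force: [0.3, -1.1, -0.9]
grip_width: 0.0303
gripper_force: 0.0
time_s: 22.4
position: [0.4764, 0.2496, 0.1461]
tool_rot: [[0.073, 0.997, -0.004], [0.997, -0.073, -0.002], [-0.002, -0.004, -1.0]]
ft_force: [-0.8, -0.1, 0.4]
grip_width: 0.0295
gripper_force: 0.0
latch_bar [([287.3, 233.1], 0.61, array([0.4793, 0.2506, 0.122 ]))]
lid_handle [([364.7, 292.4], 0.89, array([0.529 , 0.1981, 0.11  ]))]
tab_post [([239.4, 338.5], 0.73, array([0.4368, 0.1596, 0.102 ]))]
```

View pics/c6.png

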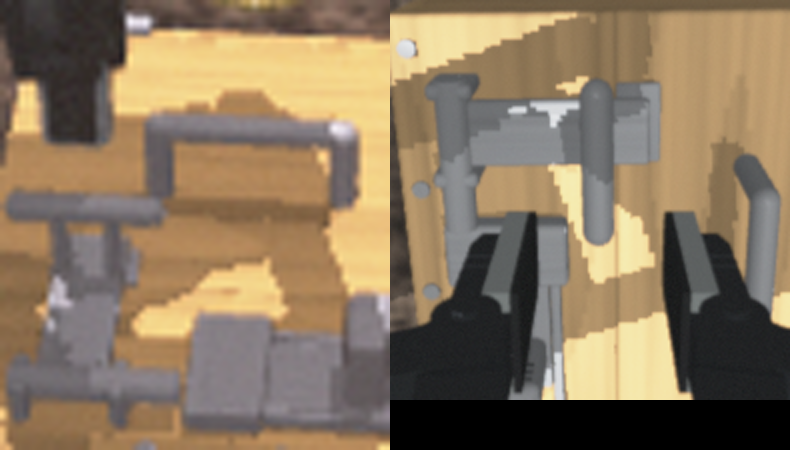

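The wrist view shows the fingers at crop columns 537 and 665 straddling the bar at 597; the tab has moved 17 mm. I'll descend and grip.

```bash
python3 -m pendant '[[0.35,0,0.001,0.025,0,0,0],[0.35,0,0.001,0.045,0,0,0],[0.35,0,0.001,0.056,0,0,0],[0.35,0,0.001,0.056,0,0,0]]' | grep -E "posi|ft"
python3 -m pendant '[[0.0,0,0,0,0,0,0],[0,0,0,0,0,0,0],[0,0,0,0,0,0,0],[0,0,0,0,0,0,0]]' 40
```

```text
position: [0.4785, 0.2499, 0.0912]
ft_force: [0.8, 0.3, -0.1]
time_s: 23.65
position: [0.4755, 0.2504, 0.0921]
tool_rot: [[0.072, 0.997, -0.006], [0.997, -0.072, -0.0], [-0.001, -0.006, -1.0]]
ft_force: [-13.6, 0.3, 8.6]
grip_width: 0.0082
gripper_force: 39.2
```

The width is 8.2 mm with an upward reaction, so the tips have only the top of the bar. I'll reopen and go lower.

```bash
python3 -m pendant '[[0.3,0,-0.002,0,0,0,0],[0.3,0,-0.002,0,0,0,0],[0.3,0,-0.002,0.006,0,0,0],[0.3,0,-0.002,0.012,0,0,0],[0.3,0,-0.002,0.012,0,0,0]]' | grep -E "posi|ft"
python3 -m pendant '[[0.0,0,0,0,0,0,0],[0,0,0,0,0,0,0],[0,0,0,0,0,0,0],[0,0,0,0,0,0,0]]' 40
```

```text
position: [0.4765, 0.2501, 0.0787]
ft_force: [-1.1, -0.3, 0.3]
time_s: 24.78
position: [0.4754, 0.2503, 0.0793]
tool_rot: [[0.073, 0.997, -0.003], [0.997, -0.073, -0.0], [-0.001, -0.003, -1.0]]
ft_force: [-4.7, 0.4, 2.2]
grip_width: 0.0086
gripper_force: 39.0
```

```bash
python3 - <<'E'
import numpy as np
def f(t,b=.043,k=.5):
    a=np.arctan2(.03,.05); R=np.hypot(.03,.05); p=k*t
    dx=R*(np.cos(a+t)-np.cos(a))+b*np.sin(p); dz=R*(np.sin(a+t)-np.sin(a))+b*(1-np.cos(p)); return np.array([dx,dz]),p
for t0,ts in ((0,(.03,.06,.1,)),(.1,(.2,.3,.4,.5,.6)),(.6,(.7,.8,.9,1,1.1,1.2))):
    d0,p0=f(t0)
    for t in ts:
        d,p=f(t); e=d-d0; y=np.array([np.cos(p0),np.sin(p0)]); z=np.array([np.sin(p0),-np.cos(p0)])
        print(t,"y %.4f z %.4f rx %.3f"%(e@y,e@z,-(p-p0)))
E
python3 -m pendant '[[0,0,0,-0.001,0,0,0],[0,0,0,-0.002,0,0,0],[0,0,0,-0.002,0,0,0]]'|grep -E "posi|ft"
```

```text
0.03 y -0.0003 z -0.0015 rx -0.015
0.06 y -0.0006 z -0.0030 rx -0.030
0.1 y -0.0011 z -0.0049 rx -0.050
0.2 y -0.0013 z -0.0047 rx -0.050
0.3 y -0.0031 z -0.0092 rx -0.100
0.4 y -0.0053 z -0.0133 rx -0.150
0.5 y -0.0079 z -0.0172 rx -0.200
0.6 y -0.0109 z -0.0206 rx -0.250
0.7 y -0.0024 z -0.0037 rx -0.050
0.8 y -0.0051 z -0.0071 rx -0.100
0.9 y -0.0081 z -0.0100 rx -0.150
1 y -0.0114 z -0.0126 rx -0.200
1.1 y -0.0149 z -0.0147 rx -0.250
1.2 y -0.0186 z -0.0163 rx -0.300
position: [0.4748, 0.2503, 0.0804]
ft_force: [-6.9, 1.5, -5.3]
```

```bash
python3 -m pendant '[[0,0,-0.001,-0.001,-0.015,0,0],[0,0,-0.001,-0.001,-0.025,0,0]]'|grep -E "posi|ft" && python3 chk.py 2 9 && python3 -m pendant '[[0,0,-0.0005,-0.001,-0.01,0,0],[0,0,-0.0005,-0.002,-0.025,0,0]]'|grep -E "posi|ft"
```

```text
position: [0.475, 0.2503, 0.082]
ft_force: [-4.6, 0.6, -6.6]
[0.475, 0.2503, 0.082] [-4.6, 0.6, -6.6]
position: [0.4747, 0.2503, 0.0841]
ft_force: [-4.1, 1.8, -10.6]
```

The tangential pull is only about 6 N and the rest is radial mismatch, so the latch is moving. I'll correct by 1 mm towards the front and go on, step by step.

```bash
python3 -m pendant '[[0,0,-0.0015,0,0,0,0],[0,0,-0.0023,-0.0025,-0.025,0,0],[0,0,-0.003,-0.0047,-0.05,0,0],[0,0,-0.003,-0.0047,-0.05,0,0]]'|grep -E "posi|ft|grip_w"; python3 chk.py 2 11 && python3 -m pendant '[[0,0,-0.001,-0.0023,-0.025,0,0],[0,0,-0.0018,-0.0045,-0.05,0,0],[0,0,-0.0018,-0.0045,-0.05,0,0]]'|grep -E "posi|ft|grip_w"
```

```text
position: [0.4725, 0.2505, 0.0897]
ft_force: [1.8, -3.4, -4.1]
grip_width: 0.0085
[0.4725, 0.2505, 0.0897] [1.8, -3.4, -4.1]
position: [0.471, 0.2506, 0.094]
ft_force: [6.4, -3.1, -7.6]
grip_width: 0.0085
```

```bash
cat > arc.py <<'E'
import numpy as np,sys
# arc.py b k t0 p0 R a0 sgn ts...: TCP steps along the bar's circle; sgn +1 latch (rises towards -x), -1 lid
b,k,t0,p0,R,a,sg=map(float,sys.argv[1:8])
def f(t):
    p=p0+k*(t-t0); return np.array([sg*R*np.cos(a+t)+b*np.sin(sg*p),R*np.sin(a+t)-b*np.cos(p)]),sg*p
d0,q0=f(t0)
for t in map(float,sys.argv[8:]):
    d,q=f(t); e=d-d0; print(t,"y %.4f z %.4f rx %.3f"%(e@[np.cos(q0),np.sin(q0)],e@[np.sin(q0),-np.cos(q0)],-(q-q0)))
E
python3 arc.py .043 .5 .33 .15 .0583 .54 1 .43 .53 .63 .73 .83 .93; python3 -c "
from rig import env; import numpy as np; s=env.observe(); print(np.round(s['tool_rot'],3).tolist(),s['ft_force'])"
```

```text
0.43 y -0.0019 z -0.0042 rx -0.050
0.53 y -0.0042 z -0.0082 rx -0.100
0.63 y -0.0069 z -0.0117 rx -0.150
0.73 y -0.0099 z -0.0149 rx -0.200
0.83 y -0.0132 z -0.0176 rx -0.250
0.93 y -0.0167 z -0.0200 rx -0.300
[[0.073, 0.985, 0.154], [0.997, -0.072, -0.011], [0.0, 0.154, -0.988]] [ 6.39963821 -3.14748183 -7.56150062]
```

```bash
python3 -m pendant '[[0,0,-0.0019,-0.0042,-0.05,0,0],[0,0,-0.0042,-0.0082,-0.1,0,0],[0,0,-0.0042,-0.0082,-0.1,0,0]]'|grep -E "posi|ft|grip_w"; python3 chk.py 2 14 && python3 -m pendant '[[0,0,-0.0025,-0.0035,-0.05,0,0],[0,0,-0.0053,-0.0068,-0.1,0,0],[0,0,-0.0053,-0.0068,-0.1,0,0]]'|grep -E "posi|ft|grip_w"
```

```text
position: [0.4669, 0.2509, 0.1017]
ft_force: [14.4, -6.1, -15.0]
grip_width: 0.0088
[0.4669, 0.2509, 0.1017] [14.4, -6.1, -15.0]
```

Run:
```python
from h import *
ims={c:env.get_image(c) for c in("scene","top","wrist")}
r={c:env.tip_of(c,"latch_bar") for c in ims}
print({c:[(np.round(x["centre"],1).tolist(),round(x["conf"],2)) for x in r[c][:2]] for c in r})
s=env.observe(); print(s["position"],s["ft_force"],s["wrist_torque"],s["time_s"])
c=np.zeros((450,790,3),np.uint8)
c[:450,:390]=cv2.resize(ims["scene"]["image"][205:280,235:300],(390,450),interpolation=cv2.INTER_CUBIC)
c[:400,390:]=cv2.resize(ims["wrist"]["image"][130:330,180:380],(400,400),interpolation=cv2.INTER_CUBIC)
cv2.imwrite("pics/c7.png",c)
```

```text
{'scene': [([253.6, 241.6], 0.89), ([285.3, 211.6], 0.15)], 'top': [([241.3, 125.8], 0.27)], 'wrist': [([284.4, 292.1], 0.89)]}
[0.46719384 0.25091313 0.10146528] [ 13.56575492  -5.23841594 -14.72651094] [-0.92176669 -2.44655623  0.06590808] 27.2
```

View pics/c7.png

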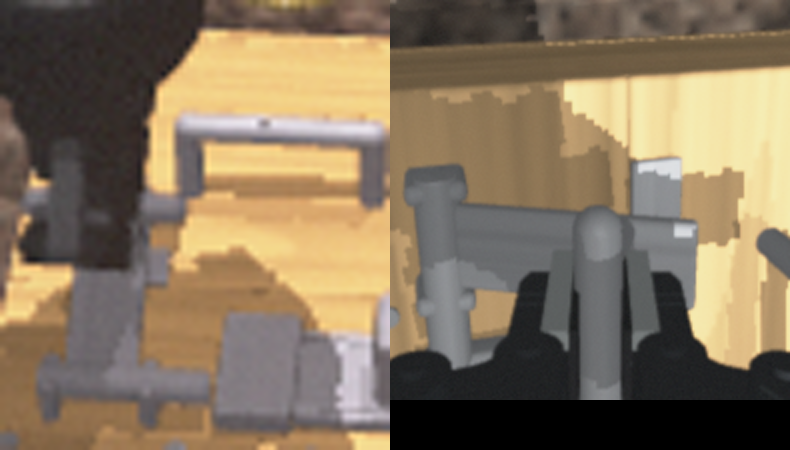

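The latch is clearly turning, but the tips reach nearly to its plate (scene crop: bar at row 205, tips at row 265) and bind there. The latch stays put when released, so I'll regrip 12 mm higher.

```bash
python3 -m pendant '[[0.25,0,0,0,0,0,0],[0.25,0,0,0,0,0,0],[0.25,0,0,-0.006,0,0,0],[0.25,0,0,-0.012,0,0,0],[0.25,0,0,-0.012,0,0,0]]'|grep -E "posi|ft|grip_w";  python3 -m pendant '[[0,0,0,0,0,0,0],[0,0,0,0,0,0,0],[0,0,0,0,0,0,0],[0,0,0,0,0,0,0]]' 35
python3 arc.py .031 .8 .5 .25 .0583 .54 1 .6 .7 .8 .9 1 1.1 1.2
```

```text
position: [0.4615, 0.2516, 0.1132]
ft_force: [0.1, -0.5, -0.3]
grip_width: 0.0215
time_s: 28.32
position: [0.4629, 0.2515, 0.1134]
tool_rot: [[0.073, 0.965, 0.251], [0.997, -0.071, -0.017], [0.001, 0.251, -0.968]]
ft_force: [4.5, -1.0, 6.1]
grip_width: 0.0085
gripper_force: 34.6
0.6 y -0.0019 z -0.0040 rx -0.080
0.7 y -0.0041 z -0.0077 rx -0.160
0.8 y -0.0067 z -0.0112 rx -0.240
0.9 y -0.0096 z -0.0143 rx -0.320
1.0 y -0.0128 z -0.0171 rx -0.400
1.1 y -0.0162 z -0.0194 rx -0.480
1.2 y -0.0199 z -0.0214 rx -0.560
```

```bash
python3 -m pendant '[[0,0,-0.0019,-0.004,-0.08,0,0],[0,0,-0.0041,-0.0077,-0.16,0,0],[0,0,-0.0041,-0.0077,-0.16,0,0]]'|grep -E "posi|ft|grip_w"; python3 chk.py 2 18 && python3 -m pendant '[[0,0,-0.002,-0.0038,-0.08,0,0],[0,0,-0.0043,-0.0074,-0.16,0,0],[0,0,-0.0043,-0.0074,-0.16,0,0]]'|grep -E "posi|ft|grip_w"; python3 arc.py .031 .8 .9 .57 .0583 .54 1  1 1.1 1.2
```

```text
position: [0.4565, 0.2519, 0.1202]
ft_force: [5.7, -3.7, 5.2]
grip_width: 0.0082
[0.4565, 0.2519, 0.1202] [5.7, -3.7, 5.2]
position: [0.4494, 0.2523, 0.1252]
ft_force: [3.9, -6.3, 7.4]
grip_width: 0.0083
1.0 y -0.0022 z -0.0036 rx -0.080
1.1 y -0.0047 z -0.0070 rx -0.160
1.2 y -0.0075 z -0.0100 rx -0.240
```

```bash
python3 -m pendant '[[0,0,-0.0022,-0.0036,-0.08,0,0],[0,0,-0.0047,-0.007,-0.16,0,0],[0,0,-0.0075,-0.01,-0.24,0,0],[0,0,-0.0075,-0.01,-0.24,0,0]]'|grep -E "posi|ft|grip_w"
python3 - <<'E'
from h import *
ims={c:env.get_image(c) for c in("scene","top")}
r={c:env.tip_of(c,"latch_bar") for c in ims}
print({c:[(np.round(x["centre"],1).tolist(),round(x["conf"],2)) for x in r[c][:2]] for c in r})
s=env.observe(); R=np.array(s["tool_rot"]);print("bar from tool",np.array(s["position"])-.031*R[:,2],s["time_s"],s["q"])
E
```

```text
position: [0.4375, 0.2529, 0.1295]
ft_force: [3.3, -8.3, 22.3]
grip_width: 0.008
{'scene': [], 'top': [([247.1, 255.0], 0.52), ([271.5, 208.9], 0.32)]}
bar from tool [0.41513915 0.25455717 0.1511262 ] 29.775 [ 29.43416555  17.56154621 117.40778927 -81.44875433  24.07739886
 105.26903643]
```

The latch is at about 1.2 rad. Wrist joint 4 is next to its limit, so I'll release now and untilt while backing off.

```bash
python3 -m pendant '[[0.35,0,0,0,0,0,0],[0.35,0,0,0,0,0,0],[0.35,0,-0.0015,-0.002,0.05,0,0],[0.35,0,-0.0045,-0.012,0.15,0,0],[0.35,0,-0.009,-0.03,0.3,0,0]]'|grep -E "posi|ft|grip_w|rot"
python3 - <<'E'
from h import *
s=env.observe(); print(np.round(s["q"],1),s["time_s"])
E
```

```text
position: [0.4204, 0.2469, 0.1375]
tool_rot: [[0.096, 0.822, 0.561], [0.995, -0.067, -0.071], [-0.02, 0.565, -0.825]]
ft_force: [0.3, -0.0, -1.0]
grip_width: 0.0298
[ 27.   13.7 111.1 -37.8  31.3  60.8] 30.4
```

```bash
python3 -m pendant '[[0.35,0,0,-0.02,0.05,0,0],[0.35,0,0,-0.045,0.15,0,0],[0.35,0,0,-0.07,0.3,0,0],[0.35,0,0.01,-0.07,0.45,0,0],[0.35,0,0.02,-0.07,0.6,0,0]]'|grep -E "posi|ft|rot"
python3 - <<'E'
from h import *
s=env.observe(); print(np.round(s["q"],1),s["time_s"])
ims={c:env.get_image(c) for c in("top","wrist")}
for n,z in(("latch_bar",.15),("lid_handle",.11),("lid_hinge",.078)):
  for c in ims: print(n,c,[(np.round(x["centre"],1).tolist(),round(x["conf"],2),atz(ims[c],x["centre"],z).round(4)) for x in env.tip_of(c,n)[:2]])
E
```

```text
position: [0.3981, 0.2507, 0.2078]
tool_rot: [[0.095, 0.995, -0.0], [0.995, -0.095, -0.019], [-0.019, 0.002, -1.0]]
ft_force: [-0.1, -0.1, -0.7]
[18.4 14.2 86.2 -1.  80.  24. ] 31.025
latch_bar top []
latch_bar wrist [([307.4, 206.7], 0.93, array([0.419, 0.255, 0.15 ]))]
lid_handle top [([271.5, 206.1], 0.73, array([0.5297, 0.204 , 0.11  ]))]
lid_handle wrist [([438.4, 241.0], 0.61, array([0.5299, 0.1995, 0.11  ]))]
lid_hinge top [([273.3, 172.1], 0.96, array([0.6168, 0.2008, 0.078 ]))]
lid_hinge wrist [([511.5, 227.7], 0.94, array([0.6128, 0.1907, 0.078 ]))]
```

```bash
python3 -m pendant '[[0.35,-0.013,0.046,0.005,0,0.019,-0.023],[0.35,-0.026,0.092,0.01,0,0.019,-0.023],[0.35,-0.039,0.136,0.028,0,0.019,-0.023],[0.35,-0.039,0.136,0.028,0,0.019,-0.023]]'|grep -E "posi|ft|rot"
python3 - <<'E'
from h import *
im=env.get_image("wrist")
print([(np.round(x["centre"],1).tolist(),round(x["conf"],2),atz(im,x["centre"],.11).round(4)) for x in env.tip_of("wrist","lid_handle")[:2]])
s=env.observe();print(s["position"],np.round(s["q"],1),s["time_s"])
E
```

```text
position: [0.5308, 0.1968, 0.1788]
tool_rot: [[0.075, 0.997, 0.003], [0.997, -0.075, -0.002], [-0.002, 0.004, -1.0]]
ft_force: [-1.0, 0.1, 0.7]
[([277.9, 209.3], 0.74, array([0.5275, 0.1989, 0.11  ])), ([381.5, 198.8], 0.44, array([0.6036, 0.2012, 0.11  ]))]
[0.52916437 0.19825677 0.18057666] [ 8.6 24.5 75.1 -0.1 80.2 12.8] 32.025
```

```bash
python3 -m pendant '[[0.35,0,0,0.04,0,0,0],[0.35,0,0,0.07,0,0,0],[0.35,0,0,0.09,0,0,0],[0.35,0,0,0.1,0,0,0],[0.35,0,0,0.1,0,0,0]]'|grep -E "posi|ft"; python3 -m pendant '[[0,0,0,0,0,0,0],[0,0,0,0,0,0,0],[0,0,0,0,0,0,0],[0,0,0,0,0,0,0]]' 40
```

```text
position: [0.5299, 0.1983, 0.0811]
ft_force: [-0.0, 0.1, -0.3]
time_s: 33.15
position: [0.5276, 0.1983, 0.0817]
tool_rot: [[0.073, 0.997, 0.0], [0.997, -0.073, -0.001], [-0.001, 0.0, -1.0]]
ft_force: [-12.9, 0.9, 9.0]
grip_width: 0.0082
gripper_force: 39.2
```

```bash
python3 arc.py .031 .3 0 0 .0908 .36 -1 .1 .2 .3 .4 .5; echo; python3 arc.py .031 .3 .5 .15 .0908 .36 -1 .6 .7 .8 .9 1.0 1.1 1.2
```

```text
0.1 y 0.0027 z -0.0083 rx 0.030
0.2 y 0.0062 z -0.0163 rx 0.060
0.3 y 0.0105 z -0.0238 rx 0.090
0.4 y 0.0155 z -0.0308 rx 0.120
0.5 y 0.0211 z -0.0372 rx 0.150

0.6 y 0.0053 z -0.0066 rx 0.030
0.7 y 0.0113 z -0.0126 rx 0.060
0.8 y 0.0178 z -0.0178 rx 0.090
0.9 y 0.0248 z -0.0224 rx 0.120
1.0 y 0.0322 z -0.0261 rx 0.150
1.1 y 0.0399 z -0.0290 rx 0.180
1.2 y 0.0479 z -0.0311 rx 0.210
```

```bash
python3 -m pendant '[[0,0,-0.001,-0.002,0.01,0,0],[0,0,0.001,-0.0083,0.03,0,0],[0,0,0.0045,-0.0163,0.06,0,0],[0,0,0.0045,-0.0163,0.06,0,0]]'|grep -E "posi|ft|grip_w"; python3 chk.py 2 20 && python3 -m pendant '[[0,0,0.0043,-0.0075,0.03,0,0],[0,0,0.0093,-0.0145,0.06,0,0],[0,0,0.0149,-0.0209,0.09,0,0],[0,0,0.0149,-0.0209,0.09,0,0]]'|grep -E "posi|ft|grip_w"
```

```text
position: [0.5333, 0.198, 0.0977]
ft_force: [-7.2, 2.2, 2.4]
grip_width: 0.0082
[0.5333, 0.198, 0.0977] [-7.2, 2.2, 2.4]
position: [0.5478, 0.1972, 0.119]
ft_force: [-17.3, 1.5, 14.1]
grip_width: 0.0083
```

```bash
python3 -m pendant '[[0,0,-0.0015,-0.002,0,0,0],[0,0,0.0038,-0.0086,0.03,0,0],[0,0,0.0098,-0.0146,0.06,0,0],[0,0,0.016,-0.02,0.09,0,0],[0,0,0.016,-0.02,0.09,0,0]]'|grep -E "posi|ft|grip_w"; python3 chk.py 2 22 && python3 arc.py .031 .3 .8 .24 .0908 .36 -1 .9 1.0 1.1 1.2; python3 -c "
from rig import env; s=env.observe(); print(s['q'],s['time_s'])"
```

```text
position: [0.5691, 0.1959, 0.1357]
ft_force: [-4.3, 3.6, 4.7]
grip_width: 0.0078
[0.5691, 0.1959, 0.1357] [-4.3, 3.6, 4.7]
0.9 y 0.0066 z -0.0051 rx 0.030
1.0 y 0.0136 z -0.0095 rx 0.060
1.1 y 0.0210 z -0.0132 rx 0.090
1.2 y 0.0288 z -0.0159 rx 0.120
[ 6.54699888 36.61059475 62.07282548  2.52551874 94.58326685 10.62459072] 34.775
```

```bash
python3 -m pendant '[[0,0,0.006,-0.0056,0.03,0,0],[0,0,0.013,-0.01,0.06,0,0],[0,0,0.02,-0.0138,0.09,0,0],[0,0,0.02,-0.0138,0.09,0,0]]'|grep -E "posi|ft|grip_w|rot";  python3 - <<'E'
from rig import env; import numpy as np
s=env.observe(); R=np.array(s["tool_rot"]);b=np.array(s["position"])-.031*R[:,2];print("bar",b,"angle",np.arctan2(b[2]-.078,.6125-b[0]),s["ft_force"])
E
```

```text
position: [0.592, 0.1945, 0.1444]
tool_rot: [[0.072, 0.945, -0.318], [0.997, -0.068, 0.024], [0.001, -0.319, -0.948]]
ft_force: [-1.3, 5.0, 2.3]
grip_width: 0.008
bar [0.60188001 0.19375135 0.17382222] angle 1.460416671329028 [-1.34560252  5.03409534  2.2628338 ]
```

```bash
python3 -m pendant '[[0.25,0,0,0,0,0,0],[0.25,0,0,0,0,0,0],[0.25,0,0,-0.015,0,0,0],[0.25,0,0,-0.04,0,0,0],[0.25,0,0,-0.08,0,0,0]]'|grep -E "posi|ft|grip_w"; python3 -m pendant '[[0.25,0,0,-0.03,-0.1,0,0],[0.25,0,-0.02,-0.06,-0.2,0,0],[0.25,0,-0.02,-0.06,-0.2,0,0]]' |grep -E "posi|ft"
python3 - <<'E'
from h import *
c=[]
for n in("scene","top"):
    im=env.get_image(n); c.append(im["image"][100:310,185:370] if n=="scene" else im["image"][80:290,185:370])
cv2.imwrite("pics/end.png",cv2.resize(np.hstack(c),(792,450)))
print(env.observe()["time_s"])
E
```

```text
position: [0.6173, 0.1913, 0.2196]
ft_force: [0.2, 0.4, 0.1]
grip_width: 0.0215
position: [0.6172, 0.192, 0.2873]
ft_force: [1.2, -0.5, 0.0]
36.375
```

View pics/end.png

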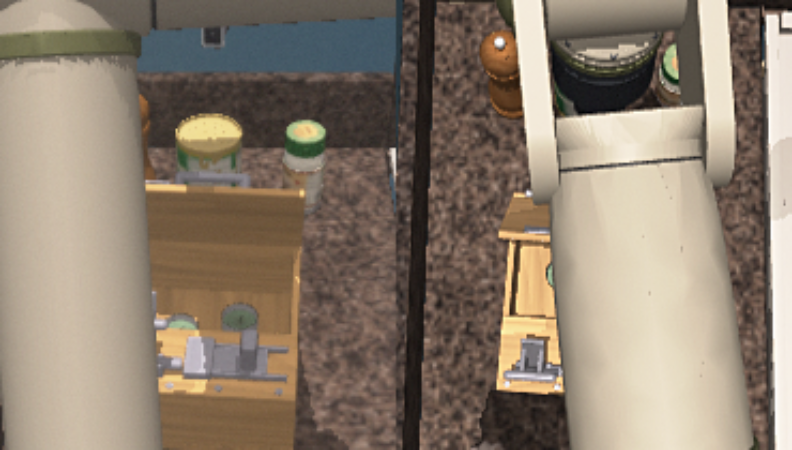

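The lid stands open (upper edge at crop row 190), the latch is upright, the tab is slid away and the bystanders are in place. The arm touches nothing, so I'm handing in.

```bash
python3 -c "
from rig import env; print(env.close_job())"
```

```text
the job is handed in; nothing more can be done
None
```

The box is open and the job is handed in at about 36 s: the tab was slid home on its stop at 5.6 N, the latch lifted to about 1.2 rad and the lid left standing at about 1.1 rad (angles worked out from tool positions), with the bystanders seen in the last picture undisturbed; the garlic was out of its view, and the hand-in returned no verdict.

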